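# Build up a two-tyre guide roller on the assembly stand

## Task

Build the guide roller on the upright arbor of the assembly stand: first the cream hub with its flange down on the seat, then over the hub's core the black tyre and on that the orange tyre, then the aluminium end flange with its disc down on the core, and last the brass collar on top. Lower each part until it sits fully home rather than letting it drop, and leave the two clear cups of sorted rings standing where they are.

Things in the scene. Friction and masses are not known exactly. Their poses are not given: they have to be found in the camera images.
- stand: Assembly stand, fixed to the bench: grey round foot 84 mm across and 12 mm high, on it a steel seat disc 48 mm across whose top is 16 mm above the bench, and from its middle an upright steel arbor (pin) 12 mm across whose tip is 88 mm above the bench; the last 12 mm taper to a 5 mm nose. Origin: centre of the foot's underside on the bench; z is the arbor's axis.
- hub: Cream plastic roller hub: flange disc 64 mm across and 5 mm thick at the bottom, core 30 mm across standing up from it, 35 mm high in all, 16 mm bore right through. Best gripped by the core. Origin: centre of its underside, z up its axis; it starts lying flat on the bench, this way up. Round, so its yaw does not matter.
- black_tyre: Black hard-rubber tyre: plain ring, 60 mm outside, 38 mm hole, 16 mm high. Slips over the hub's 30 mm core. Origin: centre of its underside, z up its axis; it starts lying flat on the bench, this way up. Round, so its yaw does not matter.
- orange_tyre: Orange hard-rubber tyre: plain ring, 60 mm outside, 38 mm hole, 12 mm high. Slips over the hub's 30 mm core. Origin: centre of its underside, z up its axis; it starts lying flat on the bench, this way up. Round, so its yaw does not matter.
- end_flange: Aluminium end flange: disc 64 mm across and 6 mm thick at the bottom, with a boss 30 mm across rising 10 mm above it (16 mm high in all), 16 mm bore right through. Best gripped by the boss. Its disc rests on the top of the hub's core. Origin: centre of its underside, z up its axis; it starts lying flat on the bench, this way up. Round, so its yaw does not matter.
- collar: Knurled brass collar: ring 28 mm outside, 16 mm bore, 14 mm high. Goes on last, resting on the end flange's boss; the arbor then stands 7 mm out of it. Origin: centre of its underside, z up its axis; it starts lying flat on the bench, this way up. Round, so its yaw does not matter.
- cup_black: Bystander: clear plastic cup of small black rings, loose, 73 mm across the rim, 54 mm across the foot, 58 mm high. Origin: centre of its underside.
- cup_white: Bystander: clear plastic cup of small white rings, loose, 73 mm across the rim, 54 mm across the foot, 58 mm high. Origin: centre of its underside.

How it is judged:
By the outcome, as a careful person would: the job done as asked, in the order asked, and still so for the second after the job is handed in, with the robot touching nothing.
It also fails if it takes over 131 s, if anything falls off the work surface, if the arm or the gripper's body presses on something with over 40 N, if the wrist force passes 120 N, or if a joint passes its speed limit or range.

## Robot

A 6-joint arm with a two-finger parallel gripper is mounted at the origin on the work surface. World frame = base frame: x ahead of the robot, y to its left, z up, the work surface at z = 0. Lengths are in m, angles in degrees, forces in N, time in s.
With the tool pointing down it reaches from about 0.3 to 0.75 m from the base axis. Payload 8.5 kg.
Tool frame: the origin (TCP) lies between the finger pads; the fingertips stand 14 mm ahead of it and the grasp point (between the pads) lies 5 mm behind it; x points along the fingers, z is the direction in which the jaws open and shut, and the axes are right-handed (so a half turn about x gives the same grasp; the last joint's range is limited). The gripper opens to 85 mm and grips with 20 to 120 N. Pads are 22 mm wide; open, the fingers measure 114 mm over their backs; the gripper's body (76 mm by 85 mm) begins 54 mm behind the grasp point. The pads swing forward as they close: fully open they stand 13 mm farther back than shut.
Start: joints at [-82.179, 21.807, 74.336, -0, 83.858, -12.336], TCP at [0.19, -0.516, 0.245] pointing down, gripper open.
Joint ranges: [-178.18, 178.18], [-50.72, 133.34], [12.68, 142.11], [-81.47, 261.47], [9.98, 163.14], [-165.26, 165.26]. Speed limits (degrees/s): [136.94, 136.94, 180, 180, 180, 180].

## Interface

Orientations are given as a 3x3 rotation matrix whose columns are the frame's x, y, z axes.
In Python, from rig import env gives the robot as it stands.
- The arm moves only by the shell command python3 -m jog 'ROWS' [FORCE]. ROWS is JSON, a list of rows, each a list of 5 numbers: the opening, from -1 (shut) to 1 (fully open), so that 0 is half open, then the shift along the tool's x, y, z in m, then the turn about the tool's x in rad. In form: [[claw, dx, dy, dz, yaw], ...]. A call has 1 to 20 rows; each row is the pose to reach, as a shift and turn from the pose commanded when the call began, along the tool's axes at that moment; what a row does not reach only later rows make up. A row lasts 1/10 s, in which the tool goes at most 50 mm and 8.59 degrees, less where a joint would pass 70% of its speed; a pose out of reach is approached as far as the arm can. A call with a gripper value outside its range is refused whole. The fingers move at their own pace and stop on an object; FORCE is the grip in N (left out, the last holds). Time passes only in rows, so rows that repeat a pose let the fingers close. It gives the time, the measured TCP pose, the force and the opening at its end, in the units of the state.
- env.observe(): the state, without advancing time (a new reading comes with each control period).
- env.get_image(name): name is "scene" or "top"; returns the picture (400x640x3 uint8, red, green, blue); there is no depth.
- env.camera_model(name): a dict with "fx", "fy", "cx", "cy" (pixels), "origin" and "orientation" of the camera in the world. Camera axes: x right, y up, looking along -z (the intrinsics and any distortion apply to the point x, -y, -z); pixel columns grow to the right and rows downward; lengths in m; the calibration is good to about 2 mm. A picture is of the moment at which its call begins. camera_model takes no time and is no camera call.
- env.close_job(): hands the job in, once; it reports no verdict.
The state is a dict: "time_s": time; "q": joint angles; "qvel": joint speeds; "joint_efforts": joint torques, N m; "position": TCP position; "tool_rot": TCP orientation; "ft_force": force on the tool from outside, world axes, zero at the start; "wrist_torque": the same for the moment, N m; "grip_width": finger opening in m.
Only numpy, scipy, OpenCV 4.12 (cv2) and the standard library are available. Lean on these libraries where they do the work, as an engineer would, in place of code of your own. Each camera call takes 0.05 s, during which the arm holds its last target.

## Working session

There is one attempt and no reset: what is moved stays moved. The work goes in short steps, Python scripts to look and compute and a shell command to move; the robot and the scene stay as the last step left them, time stands still between calls to the robot, and variables do not carry over. Pictures are saved under pics/ and viewed, and the job is handed in when it is done.

```bash
ls; mkdir -p pics; python3 - <<'E'
from rig import env
import cv2,json
o=env.observe()
for k in o: print(k,o[k])
for n in ("scene","top"):
    print(n,env.camera_model(n))
    cv2.imwrite(f"pics/{n}0.png",env.get_image(n)[:,:,::-1])
E
```

```text
pics
time_s 0.0
q [-8.21806982e+01  2.18411237e+01  7.43857727e+01 -1.18302772e-03
  8.38587110e+01 -1.23370057e+01]
qvel [-0.08585386 -0.00381335  0.01499418 -0.02366029 -0.03928408  0.01286635]
joint_efforts [-1.07833798e-04 -4.48459697e+01 -2.31277478e+01 -2.53813305e-04
  4.75291235e-03 -3.49381742e-05]
position [ 0.18946294 -0.51603582  0.24470452]
tool_rot [[-2.23614056e-04  9.38755334e-01  3.44584349e-01]
 [ 1.47744701e-03  3.44584292e-01 -9.38754219e-01]
 [-9.99998884e-01  2.99186479e-04 -1.46401515e-03]]
ft_force [0.26394667 0.3681337  0.19243699]
wrist_torque [ 0.0201004  -0.0441013  -0.00464904]
grip_width 0.08597048598725268
scene {'fx': 474.0750890961363, 'fy': 474.0750890961363, 'cx': 317.8283412042543, 'cy': 205.4663661396907, 'origin': array([1.0510137 , 0.77346164, 0.80878473]), 'orientation': array([[-0.83271832, -0.3591953 ,  0.42137743],
       [ 0.55369072, -0.54377961,  0.63065864],
       [ 0.00260684,  0.75847377,  0.65169835]])}
top {'fx': 467.9892075690905, 'fy': 467.9892075690905, 'cx': 323.13895844149744, 'cy': 202.27506831201973, 'origin': array([4.48123001e-01, 7.36615304e-04, 1.17559100e+00]), 'orientation': array([[ 0.0177828 ,  0.99708885, -0.07414582],
       [-0.99961859,  0.01616273, -0.02239285],
       [-0.02112926,  0.07451575,  0.99699597]])}
```

View pics/scene0.png

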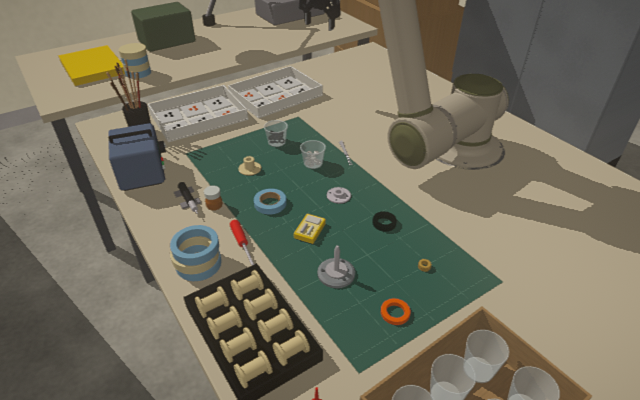

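View pics/top0.png

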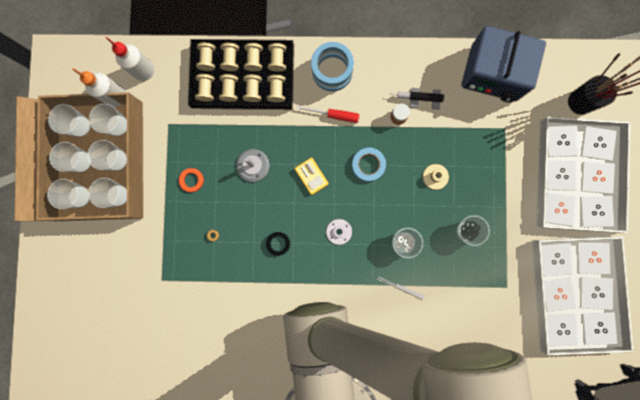

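```bash
cat > h.py <<'E'
import numpy as np, cv2
from rig import env
def ray(n,u,v):
    c=env.camera_model(n); d=np.array([(u-c['cx'])/c['fx'],-(v-c['cy'])/c['fy'],-1.0])
    return np.array(c['origin']),np.array(c['orientation'])@d
def at(n,u,v,z):
    o,d=ray(n,u,v); return o+d*(z-o[2])/d[2]
def proj(n,p):
    c=env.camera_model(n); q=np.array(c['orientation']).T@(np.asarray(p,float)-c['origin'])
    return c['cx']+c['fx']*q[0]/-q[2], c['cy']-c['fy']*q[1]/-q[2]
def crop(src,x0,y0,w,h,k,out):
    im=cv2.imread(src)[y0:y0+h,x0:x0+w]; im=cv2.resize(im,None,fx=k,fy=k,interpolation=cv2.INTER_CUBIC)
    for i in range(0,w,10):
        cv2.putText(im,str(x0+i),(i*k,8),0,.3,(255,255,255),1); cv2.line(im,(i*k,9),(i*k,14),(255,255,255),1)
    for j in range(0,h,10):
        cv2.putText(im,str(y0+j),(0,j*k+4),0,.3,(255,255,255),1)
    cv2.imwrite(out,im)
def shift(x,y,z=None):
    o=env.observe(); R=np.array(o['tool_rot']); p=np.array(o['position'])
    t=np.array([x,y,p[2] if z is None else z]); return R.T@(t-p)
E
python3 - <<'E'
from h import *
crop("pics/top0.png",170,140,130,120,6,"pics/c1.png")
crop("pics/top0.png",300,140,130,120,6,"pics/c2.png")
crop("pics/top0.png",390,140,110,120,5,"pics/c3.png")
E
```

```text
(no output)
```

View pics/c1.png

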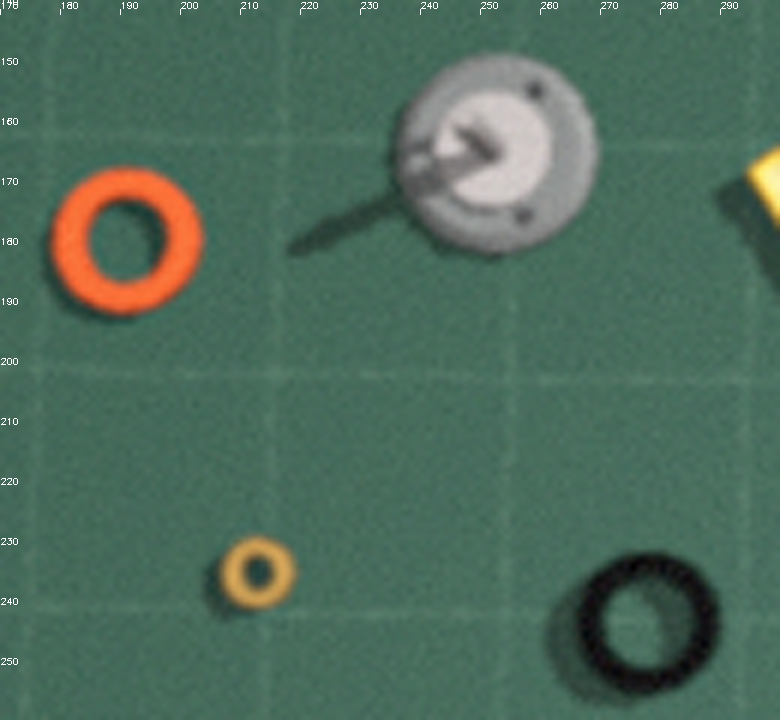

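View pics/c2.png

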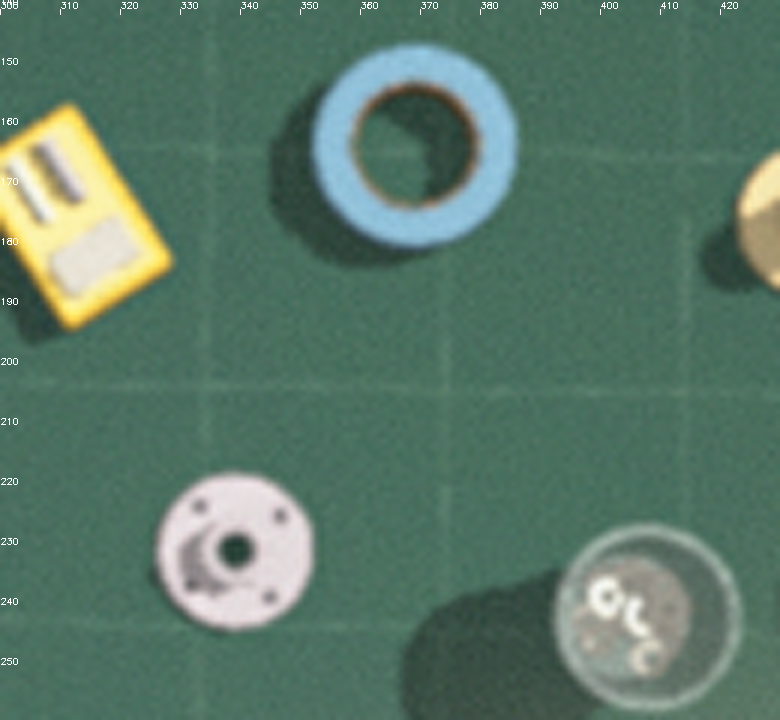

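View pics/c3.png

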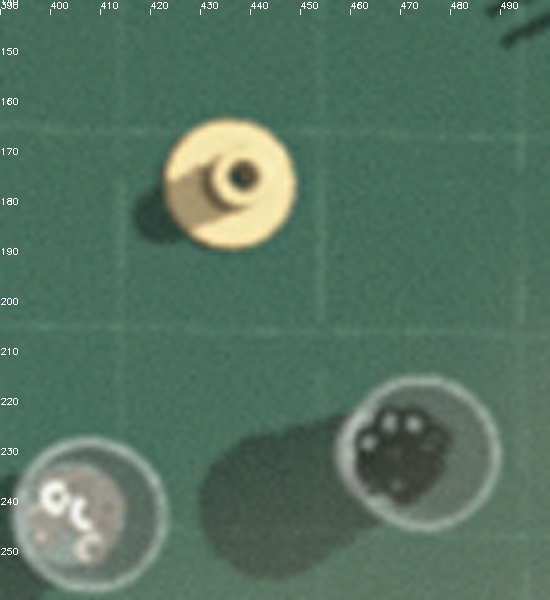

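```bash
python3 - <<'E'
from h import *
T={'orange':(190.8,179.6,.012),'black':(277.8,243.4,.016),'collar':(212.6,234.9,.014),'seat':(251.7,164.5,.016),'foot':(252.3,165.0,.012),'endfl':(338.9,231.5,.006),'endboss':(339,231.2,.016),'hubfl':(435.6,176.5,.005),'hubbore':(438.2,174.8,.035),'cupW':(407.5,242.2,.058),'cupB':(473.8,230.5,.058)}
for k,(u,v,z) in T.items():
    p=at('top',u,v,z); print(k,p.round(4),np.round(proj('scene',p),1))
E
python3 - <<'E'
from h import *
crop("pics/scene0.png",310,230,130,110,6,"pics/d1.png")
crop("pics/scene0.png",230,145,130,70,6,"pics/d2.png")
E
```

```text
orange [0.5865 0.3612 0.012 ] [393.9 309.2]
black [0.4305 0.1372 0.016 ] [383.1 218.5]
collar [0.4486 0.3005 0.014 ] [423.1 262.7]
seat [0.6265 0.2077 0.016 ] [335.  269.1]
foot [0.6258 0.2069 0.012 ] [335.  269.9]
endfl [ 0.4627 -0.0136  0.006 ] [337.3 194.1]
endboss [ 0.4633 -0.0137  0.016 ] [337.2 191.2]
hubfl [ 0.6045 -0.2537  0.005 ] [248.4 167.4]
hubbore [ 0.6048 -0.2535  0.035 ] [247.4 158.8]
cupW [ 0.4396 -0.1759  0.058 ] [311.3 146.8]
cupB [ 0.47   -0.3322  0.058 ] [274.7 125.8]
```

View pics/d1.png

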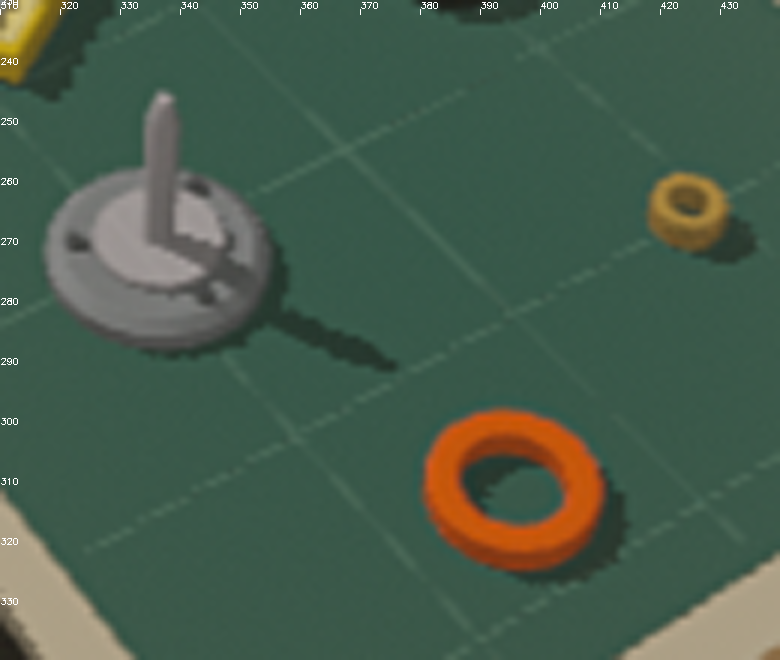

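View pics/d2.png

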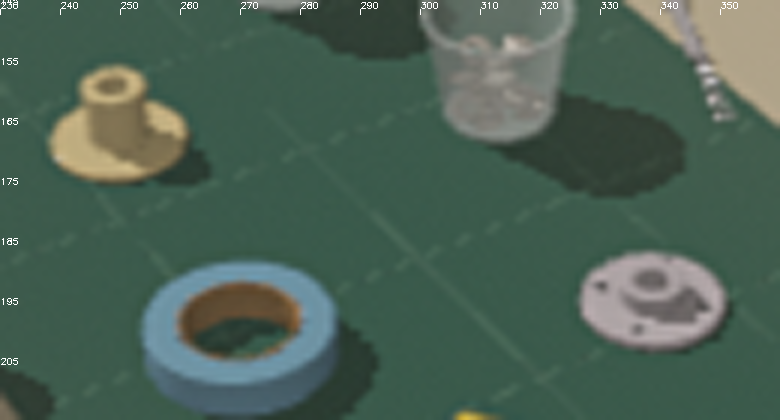

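```bash
python3 - <<'E'
from h import *
print(shift(.604,-.253).round(4))
E
```

```text
[ 3.000e-04  4.798e-01 -1.041e-01]
```

```bash
python3 -m jog '[[1,0,0.05,-0.01,0],[1,0,0.1,-0.02,0],[1,0,0.15,-0.032,0],[1,0,0.2,-0.043,0],[1,0,0.25,-0.054,0],[1,0,0.3,-0.065,0],[1,0,0.345,-0.075,0],[1,0,0.39,-0.085,0],[1,0,0.43,-0.094,0],[1,0.02,0.48,-0.104,0],[1,0.06,0.48,-0.104,0],[1,0.1,0.48,-0.104,0],[1,0.13,0.48,-0.104,0],[1,0.13,0.48,-0.104,0],[1,0.13,0.48,-0.104,0]]' 40; python3 - <<'E'
from h import *
o=env.observe(); print(o['q'].round(1),o['position'].round(4))
print(shift(.604,-.253,.03).round(4))
for n in ("top","scene"): cv2.imwrite(f"pics/{n}1.png",env.get_image(n)[:,:,::-1])
crop("pics/scene1.png",200,100,110,90,6,"pics/e1.png")
E
```

```text
time_s: 1.6
position: [0.6045, -0.2535, 0.116]
tool_rot: [[0.0, 0.939, 0.345], [-0.0, 0.345, -0.939], [-1.0, 0.0, 0.0]]
ft_force: [-0.3, -0.5, 0.6]
grip_width: 0.0855
[-33.1  38.4  66.9   0.   74.7  36.8] [ 0.6045 -0.2535  0.116 ]
[ 0.086  -0.0004 -0.0006]
```

View pics/e1.png

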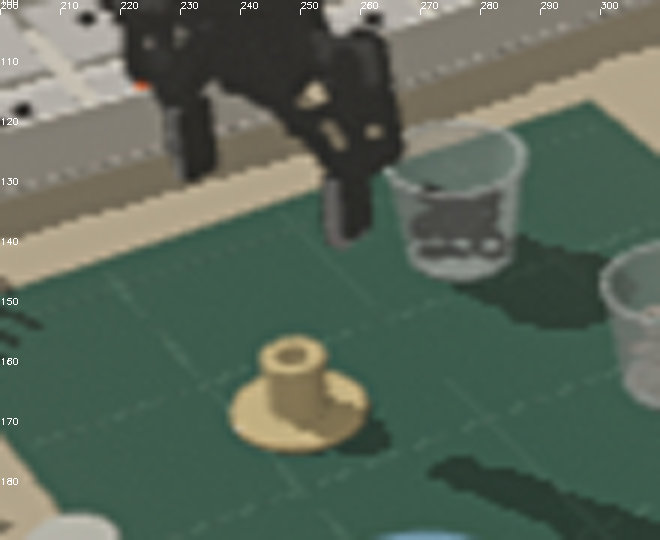

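```bash
python3 - <<'E'
from h import *
o=env.observe();R=o['tool_rot'];p=o['position']
for s in(-1,1):
  for dx in (0,.001):
    for y in (-.011,.011):
      print(s,dx,y,*[np.round(proj(n,p+R@[dx,y,s*.0428]),1) for n in("scene","top")])
crop("pics/top1.png",390,130,110,90,6,"pics/e2.png")
E
```

```text
-1 0 -0.011 [258.9 137.1] [430.4 180.6]
-1 0 0.011 [253.4 140.7] [427.  171.5]
-1 0.001 -0.011 [259.  137.4] [430.3 180.6]
-1 0.001 0.011 [253.5 141. ] [426.9 171.6]
1 0 -0.011 [235.7 127.1] [466.  168.2]
1 0 0.011 [230.1 130.5] [462.6 159.1]
1 0.001 -0.011 [235.7 127.4] [465.9 168.3]
1 0.001 0.011 [230.1 130.8] [462.5 159.2]
```

View pics/e2.png

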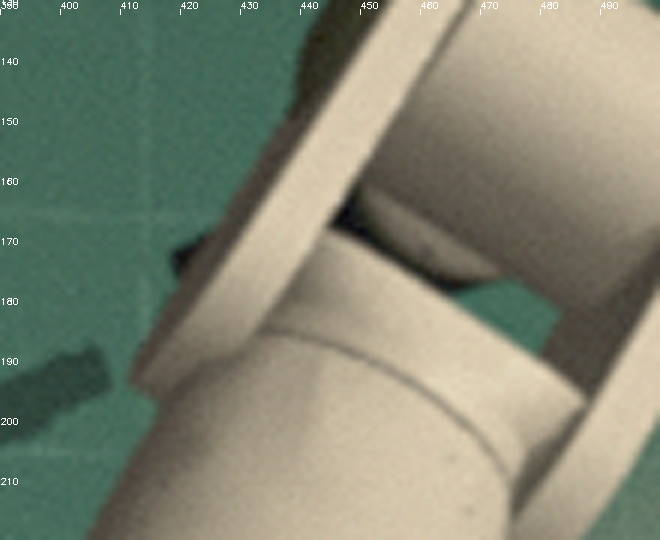

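```bash
python3 -m jog '[[0.2,0.04,0,0,0],[0.2,0.07,0,0,0],[0.2,0.086,0,0,0],[0.2,0.086,0,0,0],[-0.2,0.086,0,0,0],[-0.6,0.086,0,0,0],[-1,0.086,0,0,0],[-1,0.086,0,0,0],[-1,0.086,0,0,0],[-1,0.086,0,0,0],[-1,0.086,0,0,0],[-1,0.086,0,0,0]]' 40; python3 - <<'E'
from h import *
cv2.imwrite("pics/s2.png",env.get_image("scene")[:,:,::-1])
crop("pics/s2.png",200,100,110,90,6,"pics/e3.png")
E
```

```text
time_s: 2.9
position: [0.6053, -0.2539, 0.0318]
tool_rot: [[0.004, 0.939, 0.345], [-0.002, 0.345, -0.939], [-1.0, 0.003, 0.004]]
ft_force: [-0.4, -0.4, 7.4]
grip_width: 0.0289
```

View pics/e3.png

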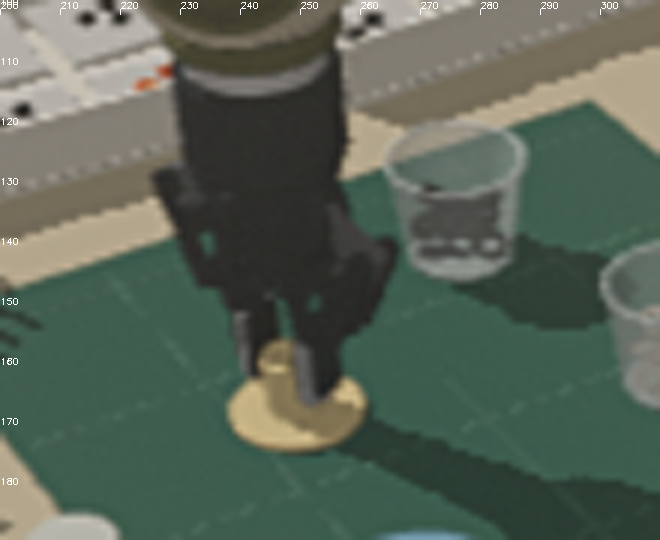

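```bash
python3 -m jog '[[-1,-0.02,0,0,0],[-1,-0.06,0,0,0],[-1,-0.11,0,0,0],[-1,-0.15,0,0,0],[-1,-0.17,0.01,-0.024,0],[-1,-0.17,0.025,-0.065,0],[-1,-0.17,0.043,-0.105,0],[-1,-0.17,0.06,-0.145,0],[-1,-0.17,0.078,-0.185,0],[-1,-0.17,0.095,-0.225,0],[-1,-0.17,0.112,-0.265,0],[-1,-0.17,0.128,-0.305,0],[-1,-0.17,0.145,-0.345,0],[-1,-0.17,0.16,-0.385,0],[-1,-0.17,0.172,-0.41,0],[-1,-0.17,0.1795,-0.4256,0],[-1,-0.17,0.1795,-0.4256,0],[-1,-0.12,0.1795,-0.4256,0],[-1,-0.09,0.1795,-0.4256,0],[-1,-0.09,0.1795,-0.4256,0]]'; python3 - <<'E'
from h import *
o=env.observe(); print(o['q'].round(1),o['position'].round(4),o['ft_force'])
for n in ("top","scene"): cv2.imwrite(f"pics/{n}3.png",env.get_image(n)[:,:,::-1])
crop("pics/scene3.png",280,190,110,100,6,"pics/f1.png")
crop("pics/top3.png",200,110,110,100,6,"pics/f2.png")
E
```

```text
time_s: 4.95
position: [0.6244, 0.2063, 0.1154]
tool_rot: [[-0.008, 0.939, 0.343], [-0.002, 0.343, -0.939], [-1.0, -0.008, -0.001]]
ft_force: [-0.6, -1.1, -0.4]
grip_width: 0.0287
[ 8.  38.8 66.1 -0.  75.6 77.9] [0.6244 0.2063 0.1154] [-0.64953382 -1.05969953 -0.38368513]
```

View pics/f1.png

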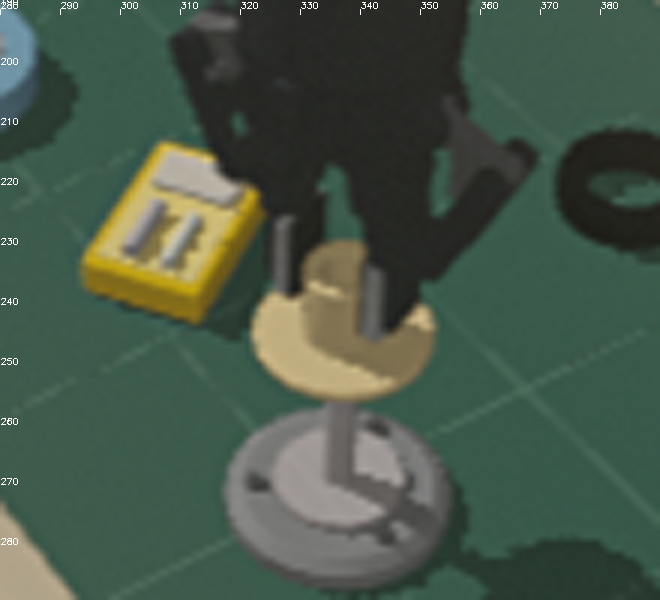

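View pics/f2.png

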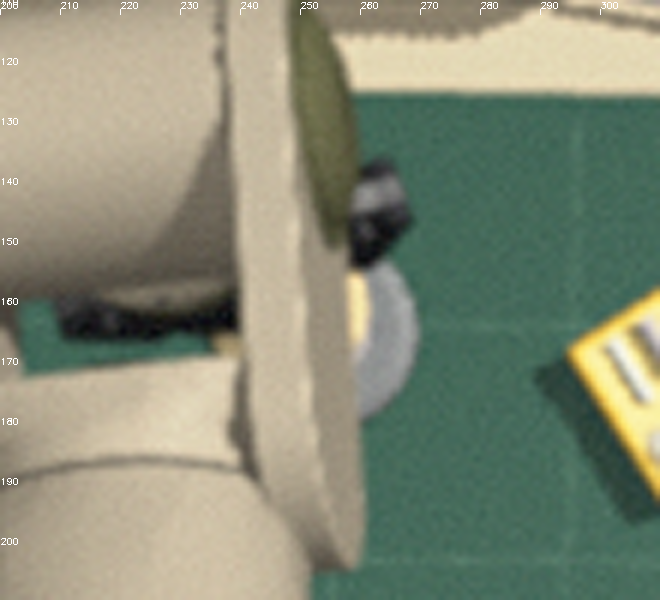

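```bash
python3 -m jog '[[-1,-0.008,0,0,0],[-1,-0.008,0,0,0],[-1,-0.008,0,0,0],[-1,-0.008,0,0,0]]'; python3 - <<'E'
from h import *
o=env.observe(); p=o['position'];print(o['q'].round(1),p.round(4),o['ft_force'])
n="scene"; cv2.imwrite(f"pics/{n}4.png",env.get_image(n)[:,:,::-1])
crop("pics/scene4.png",310,210,55,75,8,"pics/f3.png")
hb=p-[0,0,.0318]
c=env.camera_model('scene')
a=np.linspace(0,2*np.pi,200)
def circ(ctr,r): 
    q=np.array([proj('scene',ctr+r*np.array([np.cos(t),np.sin(t),0])) for t in a]); return [q[:,0].min(),q[:,0].max(),q[:,1].min(),q[:,1].max()]
print('pred flange top',np.round(circ(hb+[0,0,.005],.032),1),'bot',np.round(circ(hb,.032),1))
for z in(.016,.088): print('arbor',z,np.round(proj('scene',[.6265,.2077,z]),1))
print('tcp grad',[np.round(np.subtract(proj('scene',hb+d),proj('scene',hb)),2) for d in np.eye(3)*.001])
E
```

```text
time_s: 5.45
position: [0.6263, 0.2081, 0.128]
tool_rot: [[0.001, 0.939, 0.345], [0.0, 0.345, -0.939], [-1.0, 0.001, 0.0]]
ft_force: [0.3, 0.4, 0.2]
grip_width: 0.0285
[ 8.1 38.1 65.2  0.  76.6 78. ] [0.6263 0.2081 0.128 ] [0.29666882 0.35166686 0.15672202]
pred flange top [321.1 351.6 231.4 253. ] bot [321.1 351.4 233.1 254.7]
arbor 0.016 [335.  269.1]
arbor 0.088 [335.9 246.3]
tcp grad [array([-0.39,  0.19]), array([0.27, 0.28]), array([ 0.01, -0.33])]
```

View pics/f3.png

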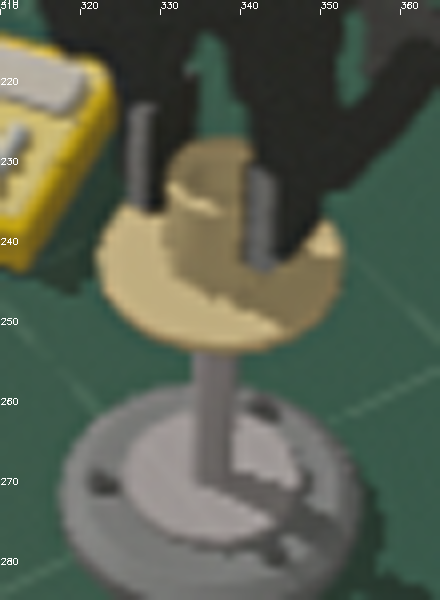

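```bash
python3 -m jog '[[-1,0.005,0,0,0],[-1,0.01,0,0,0],[-1,0.015,0,0,0],[-1,0.02,0,0,0],[-1,0.025,0,0,0],[-1,0.025,0,0,0],[-1,0.025,0,0,0]]'; python3 - <<'E'
from h import *
o=env.observe(); p=o['position'];print(p.round(4),o['ft_force'],o['wrist_torque'])
n="scene"; cv2.imwrite(f"pics/{n}5.png",env.get_image(n)[:,:,::-1])
crop("pics/scene5.png",310,210,55,75,8,"pics/f4.png")
E
```

```text
time_s: 6.2
position: [0.6262, 0.2081, 0.1023]
tool_rot: [[-0.0, 0.939, 0.345], [-0.0, 0.345, -0.939], [-1.0, -0.0, -0.0]]
ft_force: [-0.2, 0.2, -1.0]
grip_width: 0.0285
[0.6262 0.2081 0.1023] [-0.19142408  0.17861953 -1.03922792] [0.02555974 0.00076947 0.01236602]
```

View pics/f4.png

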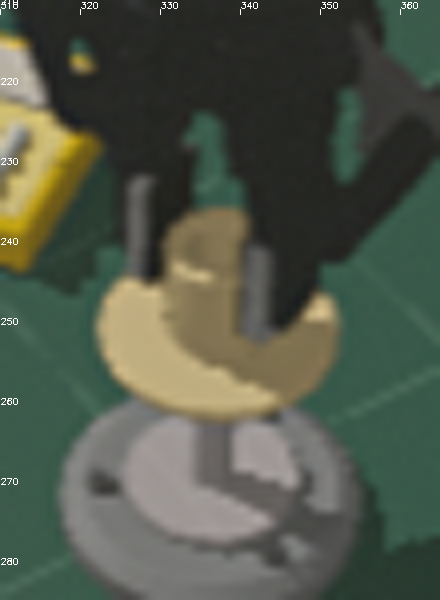

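```bash
python3 -m jog '[[-1,0.01,0,0,0],[-1,0.02,0,0,0],[-1,0.028,0,0,0],[-1,0.036,0,0,0],[-1,0.042,0,0,0],[-1,0.047,0,0,0],[-1,0.05,0,0,0],[-1,0.05,0,0,0],[-1,0.05,0,0,0]]'; python3 -m jog '[[-1,0.001,0,0,0],[-1,0.002,0,0,0],[-1,0.003,0,0,0],[-1,0.003,0,0,0],[-1,0.003,0,0,0]]'
```

```text
time_s: 7.15
position: [0.6263, 0.2082, 0.0526]
tool_rot: [[0.0, 0.939, 0.345], [0.0, 0.345, -0.939], [-1.0, 0.0, 0.0]]
ft_force: [0.3, -0.1, -0.2]
grip_width: 0.0288
time_s: 7.65
position: [0.6261, 0.2081, 0.0493]
tool_rot: [[-0.0, 0.939, 0.345], [-0.0, 0.345, -0.939], [-1.0, -0.0, -0.0]]
ft_force: [0.2, 0.7, -1.1]
grip_width: 0.0289
```

```bash
python3 -m jog '[[-1,0.001,0,0,0],[-1,0.002,0,0,0],[-1,0.002,0,0,0],[-1,0.002,0,0,0]]'; python3 -m jog '[[-1,0.001,0,0,0],[-1,0.0015,0,0,0],[-1,0.0015,0,0,0],[-1,0.0015,0,0,0]]'
```

```text
time_s: 8.05
position: [0.6262, 0.2081, 0.0478]
tool_rot: [[0.0, 0.939, 0.345], [0.0, 0.345, -0.939], [-1.0, 0.0, 0.0]]
ft_force: [-3.7, -0.1, 5.2]
grip_width: 0.0288
time_s: 8.45
position: [0.6262, 0.2082, 0.0478]
tool_rot: [[0.001, 0.939, 0.345], [0.0, 0.345, -0.939], [-1.0, 0.001, 0.0]]
ft_force: [-5.9, -1.6, 15.2]
grip_width: 0.0288
```

```bash
python3 -m jog '[[-1,-0.001,0,0,0],[-0.2,-0.001,0,0,0],[0.2,-0.001,0,0,0],[0.2,-0.001,0,0,0],[0.2,-0.001,0,0,0],[0.2,-0.04,0,0,0],[0.6,-0.08,0,0,0],[1,-0.11,0,0,0],[1,-0.13,0,0,0],[1,-0.13,0,0,0]]'; python3 - <<'E'
from h import *
n="scene"; cv2.imwrite(f"pics/{n}6.png",env.get_image(n)[:,:,::-1])
crop("pics/scene6.png",300,200,80,95,6,"pics/f5.png")
print(shift(.4301,.1374).round(4))
E
```

```text
time_s: 9.45
position: [0.6272, 0.2083, 0.179]
tool_rot: [[0.006, 0.939, 0.345], [0.001, 0.345, -0.939], [-1.0, 0.006, 0.001]]
ft_force: [0.3, -0.3, -0.2]
grip_width: 0.0854
[-0.0005 -0.2087 -0.0012]
```

View pics/f5.png

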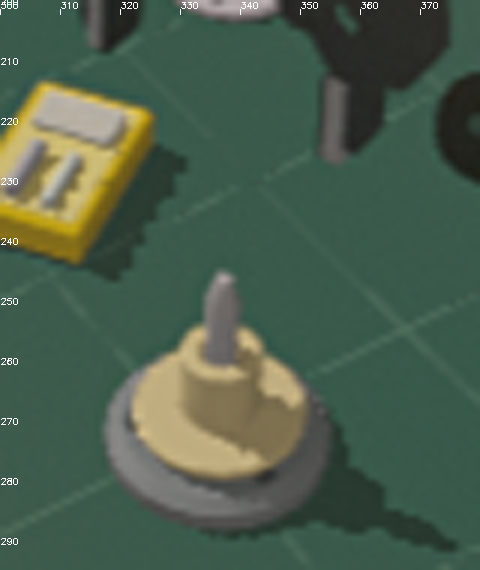

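```bash
python3 -m jog '[[1,0,-0.04,0,0],[1,0,-0.08,0,0],[1,0,-0.12,0,0],[1,0,-0.16,-0.001,0],[1,0.02,-0.195,-0.001,0],[1,0.06,-0.209,-0.001,0],[1,0.1,-0.209,-0.001,0],[1,0.13,-0.209,-0.001,0],[1,0.13,-0.209,-0.001,0],[1,0.13,-0.209,-0.001,0]]'; python3 - <<'E'
from h import *
for n in ("scene",): cv2.imwrite(f"pics/{n}7.png",env.get_image(n)[:,:,::-1])
crop("pics/scene7.png",340,160,90,80,6,"pics/g1.png")
print(shift(.4301,.1374,.017).round(4))
E
```

```text
time_s: 10.5
position: [0.4293, 0.137, 0.0457]
tool_rot: [[-0.002, 0.939, 0.345], [-0.0, 0.345, -0.939], [-1.0, -0.002, -0.001]]
ft_force: [0.6, -0.2, -0.1]
grip_width: 0.0853
[ 0.0295  0.0002 -0.0002]
```

View pics/g1.png

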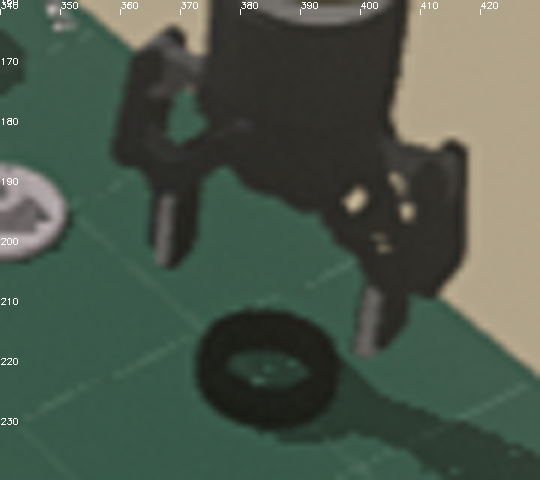

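```bash
python3 -m jog '[[1,0.015,0,0,0],[1,0.025,0,0,0],[1,0.0285,0,0,0],[1,0.0285,0,0,0],[0.7,0.0285,0,0,0],[0.5,0.0285,0,0,0],[0.2,0.0285,0,0,0],[0,0.0285,0,0,0],[0,0.0285,0,0,0],[0,0.0285,0,0,0],[0,0.0285,0,0,0]]' 40; python3 - <<'E'
from h import *
for n in ("scene",): cv2.imwrite(f"pics/{n}8.png",env.get_image(n)[:,:,::-1])
crop("pics/scene8.png",340,160,90,80,6,"pics/g2.png")
E
```

```text
time_s: 11.65
position: [0.4299, 0.1371, 0.0181]
tool_rot: [[0.001, 0.939, 0.345], [0.0, 0.345, -0.939], [-1.0, 0.001, 0.0]]
ft_force: [-1.1, -0.1, 8.4]
grip_width: 0.0572
```

View pics/g2.png

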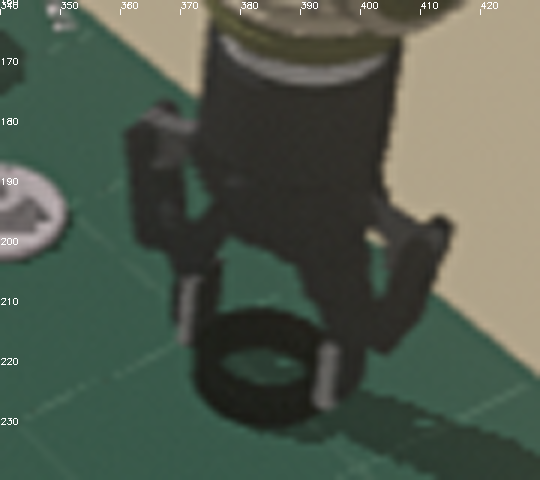

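```bash
python3 -m jog '[[0,-0.02,0,0,0],[0,-0.06,0,0,0],[0,-0.1,0,0,0],[0,-0.14,0,0,0],[0,-0.14,0.04,0,0],[0,-0.14,0.08,0,0],[0,-0.14,0.12,0,0],[0,-0.14,0.16,0.001,0],[0,-0.14,0.19,0.001,0],[0,-0.14,0.209,0.001,0],[0,-0.14,0.209,0.001,0],[0,-0.14,0.209,0.001,0],[0,-0.14,0.209,0.001,0]]'; python3 - <<'E'
from h import *
for n in ("scene",): cv2.imwrite(f"pics/{n}9.png",env.get_image(n)[:,:,::-1])
crop("pics/scene9.png",290,200,90,95,6,"pics/g3.png")
print(shift(.6262,.208,.105).round(4))
E
```

```text
time_s: 13.0
position: [0.6252, 0.2079, 0.1576]
tool_rot: [[-0.001, 0.939, 0.345], [-0.0, 0.345, -0.939], [-1.0, -0.001, -0.0]]
ft_force: [0.1, -0.7, 0.2]
grip_width: 0.057
[0.0527 0.0009 0.0002]
```

View pics/g3.png

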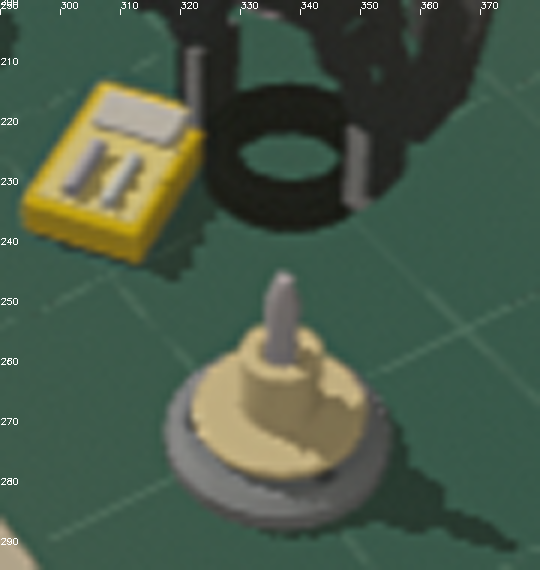

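```bash
python3 -m jog '[[0,0.03,0.001,0,0],[0,0.055,0.001,0,0],[0,0.075,0.001,0,0],[0,0.085,0.001,0,0],[0,0.085,0.001,0,0],[0,0.085,0.001,0,0]]'; python3 - <<'E'
from h import *
for n in ("scene",): cv2.imwrite(f"pics/{n}10.png",env.get_image(n)[:,:,::-1])
crop("pics/scene10.png",290,200,90,95,6,"pics/g4.png")
E
```

```text
time_s: 13.65
position: [0.6274, 0.2085, 0.0735]
tool_rot: [[0.001, 0.939, 0.345], [0.0, 0.345, -0.939], [-1.0, 0.001, 0.0]]
ft_force: [-0.9, -0.2, 0.1]
grip_width: 0.0571
```

View pics/g4.png

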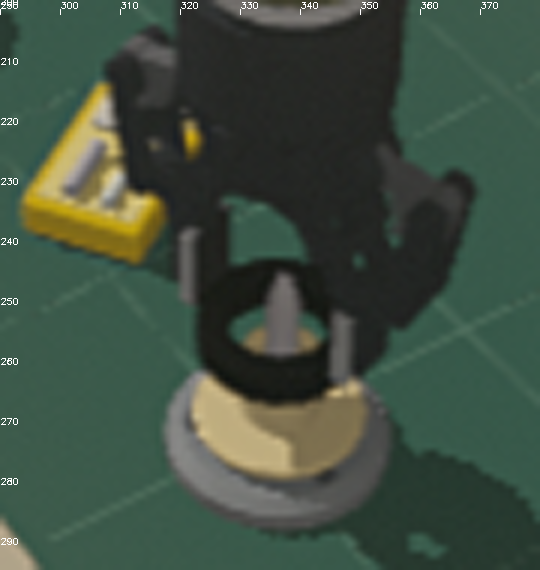

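```bash
python3 -m jog '[[0,0.008,-0.001,0,0],[0,0.014,-0.001,0,0],[0,0.02,-0.001,0,0],[0,0.026,-0.001,0,0],[0,0.031,-0.001,0,0],[0,0.031,-0.001,0,0],[0,0.031,-0.001,0,0]]';python3 -m jog '[[0,0.001,0,0,0],[0,0.002,0,0,0],[0,0.003,0,0,0],[0,0.0035,0,0,0],[0,0.0035,0,0,0],[0,0.0035,0,0,0]]'
```

```text
time_s: 14.4
position: [0.6262, 0.2081, 0.0413]
tool_rot: [[-0.0, 0.939, 0.345], [0.0, 0.345, -0.939], [-1.0, -0.0, -0.0]]
ft_force: [0.4, -0.8, -0.1]
grip_width: 0.057
time_s: 15.0
position: [0.6263, 0.2082, 0.0392]
tool_rot: [[0.001, 0.939, 0.345], [-0.0, 0.345, -0.939], [-1.0, 0.001, 0.0]]
ft_force: [-4.9, -0.4, 8.7]
grip_width: 0.0573
```

```bash
python3 -m jog '[[0,-0.001,0,0,0],[0.6,-0.001,0,0,0],[1,-0.001,0,0,0],[1,-0.001,0,0,0],[1,-0.001,0,0,0],[1,-0.03,0,0,0],[1,-0.07,0,0,0],[1,-0.1,0,0,0],[1,-0.12,0,0,0],[1,-0.12,0,0,0]]'; python3 - <<'E'
from h import *
for n in ("scene",): cv2.imwrite(f"pics/{n}11.png",env.get_image(n)[:,:,::-1])
crop("pics/scene11.png",290,200,90,95,6,"pics/g5.png")
o=env.observe();print(o['position'],o['q'].round(1))
print(shift(.5862,.3613,.05).round(4))
E
```

```text
time_s: 16.0
position: [0.6272, 0.2083, 0.161]
tool_rot: [[0.006, 0.939, 0.345], [0.001, 0.345, -0.939], [-1.0, 0.006, 0.001]]
ft_force: [0.2, 0.5, -0.3]
grip_width: 0.0855
[0.62643103 0.20818676 0.15871421] [ 8.1 36.6 62.9 -0.  80.4 78. ]
[ 0.1087  0.0148 -0.1577]
```

View pics/g5.png

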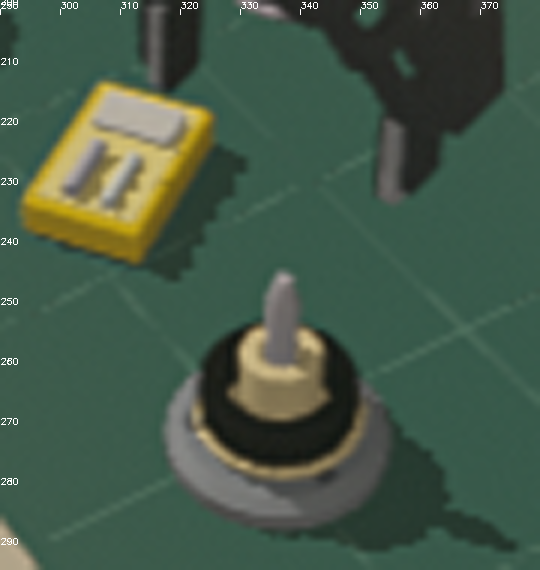

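```bash
python3 -m jog '[[1,0,0.004,-0.04,0],[1,0,0.008,-0.08,0],[1,0,0.012,-0.12,0],[1,0.02,0.0148,-0.148,0],[1,0.06,0.0148,-0.1577,0],[1,0.1,0.0148,-0.1577,0],[1,0.109,0.0148,-0.1577,0],[1,0.109,0.0148,-0.1577,0],[1,0.109,0.0148,-0.1577,0]]'; python3 - <<'E'
from h import *
for n in ("scene",): cv2.imwrite(f"pics/{n}12.png",env.get_image(n)[:,:,::-1])
crop("pics/scene12.png",350,240,100,95,6,"pics/g6.png")
o=env.observe();print(o['position'],o['q'].round(1))
print(shift(.5862,.3613,.014).round(4))
E
```

```text
time_s: 16.95
position: [0.5866, 0.3612, 0.0504]
tool_rot: [[0.002, 0.939, 0.344], [0.001, 0.344, -0.939], [-1.0, 0.002, -0.0]]
ft_force: [0.4, 0.0, 0.2]
grip_width: 0.0858
[0.58681348 0.36130141 0.05092576] [21.8 45.3 64.1  0.  70.4 91.7]
[ 0.0369 -0.0007 -0.0002]
```

View pics/g6.png

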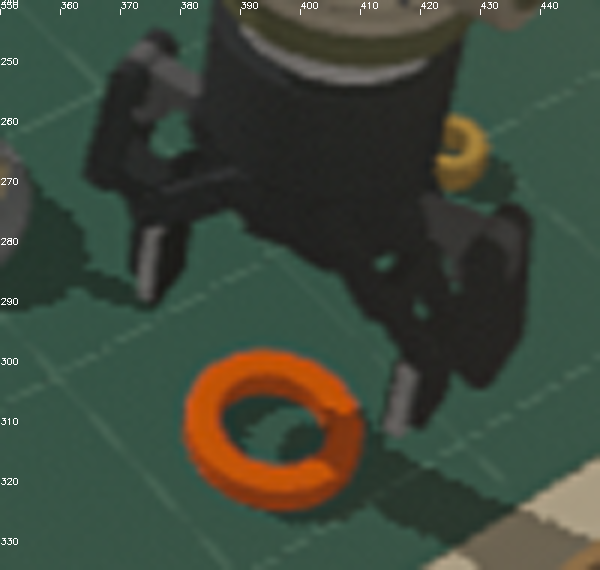

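```bash
python3 -m jog '[[1,0.02,-0.0005,0,0],[1,0.032,-0.0005,0,0],[1,0.0365,-0.0005,0,0],[1,0.0365,-0.0005,0,0],[0.7,0.0365,-0.0005,0,0],[0.5,0.0365,-0.0005,0,0],[0.2,0.0365,-0.0005,0,0],[0,0.0365,-0.0005,0,0],[0,0.0365,-0.0005,0,0],[0,0.0365,-0.0005,0,0],[0,0.0365,-0.0005,0,0]]' 40; python3 - <<'E'
from h import *
for n in ("scene",): cv2.imwrite(f"pics/{n}13.png",env.get_image(n)[:,:,::-1])
crop("pics/scene13.png",350,240,100,95,6,"pics/g7.png")
o=env.observe();print(o['position'])
E
```

```text
time_s: 18.1
position: [0.5856, 0.3613, 0.0139]
tool_rot: [[0.002, 0.939, 0.345], [0.001, 0.345, -0.939], [-1.0, 0.002, 0.0]]
ft_force: [-1.4, 0.1, 6.0]
grip_width: 0.0582
[0.58558764 0.3612886  0.01392375]
```

View pics/g7.png

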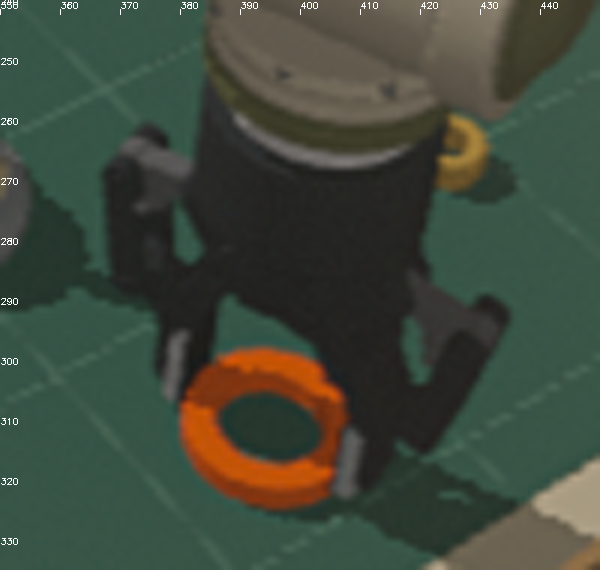

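```bash
python3 -m jog '[[0,-0.02,0,0,0],[0,-0.06,0,0,0],[0,-0.1,0,0,0],[0,-0.135,0,0,0],[0,-0.145,-0.003,0.03,0],[0,-0.145,-0.006,0.07,0],[0,-0.145,-0.01,0.11,0],[0,-0.145,-0.013,0.14,0],[0,-0.145,-0.015,0.158,0],[0,-0.145,-0.015,0.158,0],[0,-0.145,-0.015,0.158,0],[0,-0.145,-0.015,0.158,0]]'; python3 - <<'E'
from h import *
for n in ("scene",): cv2.imwrite(f"pics/{n}14.png",env.get_image(n)[:,:,::-1])
crop("pics/scene14.png",290,200,90,95,6,"pics/g8.png")
print(env.observe()['position'],shift(.626,.208,.072).round(4))
E
```

```text
time_s: 19.35
position: [0.6252, 0.209, 0.1574]
tool_rot: [[0.0, 0.938, 0.346], [0.0, 0.346, -0.938], [-1.0, 0.0, -0.0]]
ft_force: [0.7, -0.2, -0.0]
grip_width: 0.0579
[0.6251616  0.20898436 0.15733354] [0.0853 0.0004 0.0012]
```

View pics/g8.png

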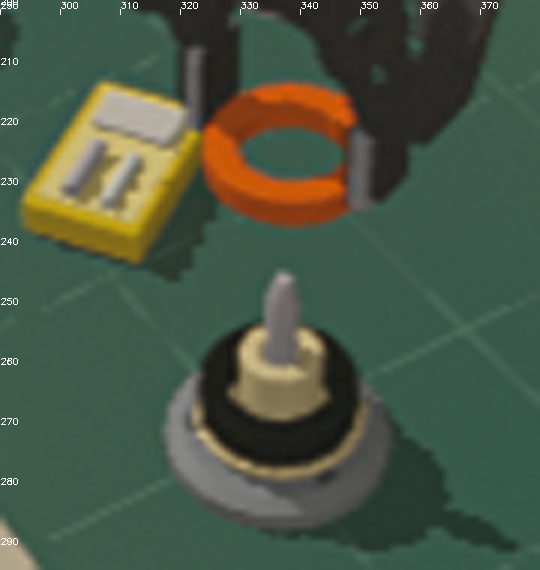

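```bash
python3 -m jog '[[0,0.03,0.001,0.0015,0],[0,0.055,0.001,0.0015,0],[0,0.072,0.001,0.0015,0],[0,0.082,0.001,0.0015,0],[0,0.082,0.001,0.0015,0],[0,0.082,0.001,0.0015,0],[0,0.082,0.001,0.0015,0]]'; python3 - <<'E'
from h import *
for n in ("scene",): cv2.imwrite(f"pics/{n}15.png",env.get_image(n)[:,:,::-1])
crop("pics/scene15.png",290,200,90,95,6,"pics/g9.png")
print(env.observe()['position'])
E
```

```text
time_s: 20.1
position: [0.6275, 0.2068, 0.0766]
tool_rot: [[0.002, 0.939, 0.345], [0.0, 0.345, -0.939], [-1.0, 0.002, 0.0]]
ft_force: [-0.1, -0.5, 0.1]
grip_width: 0.0577
[0.62747198 0.20674835 0.07649885]
```

View pics/g9.png

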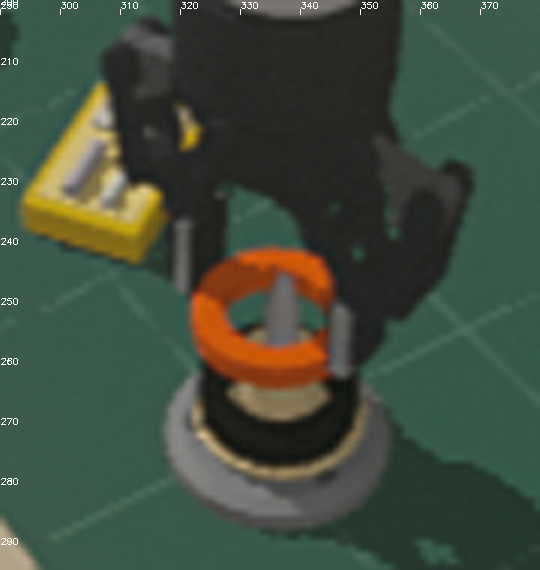

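```bash
python3 -m jog '[[0,0.002,-0.001,-0.001,0],[0,0.008,-0.001,-0.001,0],[0,0.014,-0.001,-0.001,0],[0,0.019,-0.001,-0.001,0],[0,0.023,-0.001,-0.001,0],[0,0.023,-0.001,-0.001,0],[0,0.023,-0.001,-0.001,0]]';python3 -m jog '[[0,0.001,0,0,0],[0,0.002,0,0,0],[0,0.003,0,0,0],[0,0.003,0,0,0],[0,0.003,0,0,0]]'
```

```text
time_s: 20.85
position: [0.6258, 0.2071, 0.0523]
tool_rot: [[-0.0, 0.939, 0.345], [0.0, 0.345, -0.939], [-1.0, -0.0, -0.0]]
ft_force: [0.5, -0.2, -0.8]
grip_width: 0.0577
time_s: 21.35
position: [0.6259, 0.2072, 0.0509]
tool_rot: [[0.001, 0.939, 0.345], [0.0, 0.345, -0.939], [-1.0, 0.001, 0.0]]
ft_force: [-2.3, -2.2, 9.3]
grip_width: 0.0578
```

```bash
python3 -m jog '[[0,-0.001,0,0,0],[0.6,-0.001,0,0,0],[1,-0.001,0,0,0],[1,-0.001,0,0,0],[1,-0.001,0,0,0],[1,-0.03,0,0,0],[1,-0.07,0,0,0],[1,-0.1,0,0,0],[1,-0.11,0,0,0],[1,-0.11,0,0,0],[1,-0.11,0,0,0]]'; python3 - <<'E'
from h import *
for n in ("scene",): cv2.imwrite(f"pics/{n}16.png",env.get_image(n)[:,:,::-1])
crop("pics/scene16.png",290,200,90,95,6,"pics/g10.png")
o=env.observe();print(o['position'],o['q'].round(1))
print(shift(.4627,-.0135,.05).round(4))
E
```

```text
time_s: 22.45
position: [0.6252, 0.207, 0.1576]
tool_rot: [[-0.003, 0.939, 0.345], [-0.0, 0.345, -0.939], [-1.0, -0.003, -0.001]]
ft_force: [0.7, 0.3, -0.4]
grip_width: 0.0855
[0.62508048 0.20702713 0.15727435] [ 8.  36.6 63.1 -0.  80.5 77.9]
[ 0.1079 -0.2281  0.1511]
```

View pics/g10.png

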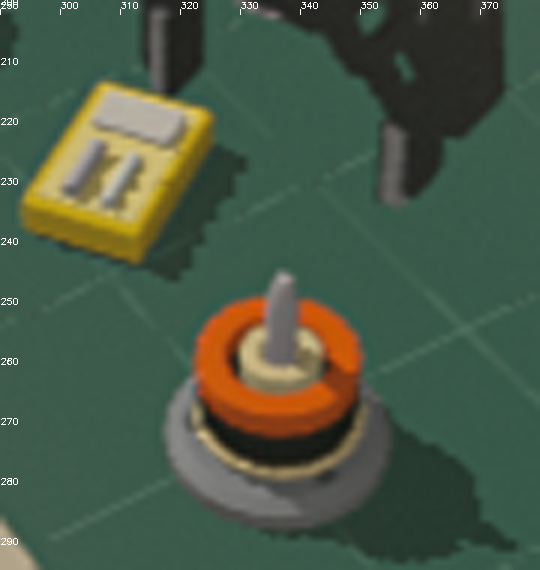

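```bash
python3 -m jog '[[1,0,-0.04,0.0265,0],[1,0,-0.08,0.053,0],[1,0,-0.12,0.0795,0],[1,0,-0.16,0.106,0],[1,0,-0.2,0.133,0],[1,0.03,-0.228,0.151,0],[1,0.07,-0.228,0.151,0],[1,0.1,-0.228,0.151,0],[1,0.108,-0.228,0.151,0],[1,0.108,-0.228,0.151,0],[1,0.108,-0.228,0.151,0],[1,0.108,-0.228,0.151,0]]'; python3 - <<'E'
from h import *
for n in ("scene",): cv2.imwrite(f"pics/{n}17.png",env.get_image(n)[:,:,::-1])
crop("pics/scene17.png",290,130,100,85,6,"pics/h1.png")
o=env.observe();print(o['position'],o['q'].round(1))
print(shift(.4627,-.0135,.0225).round(4))
E
```

```text
time_s: 23.7
position: [0.4644, -0.0132, 0.0524]
tool_rot: [[0.002, 0.939, 0.345], [-0.001, 0.345, -0.939], [-1.0, 0.002, 0.001]]
ft_force: [0.2, -0.7, -0.5]
grip_width: 0.0853
[ 0.46432762 -0.01315575  0.05233916] [-16.3  28.  103.1   0.   48.7  53.5]
[ 0.0298 -0.0017 -0.0003]
```

View pics/h1.png

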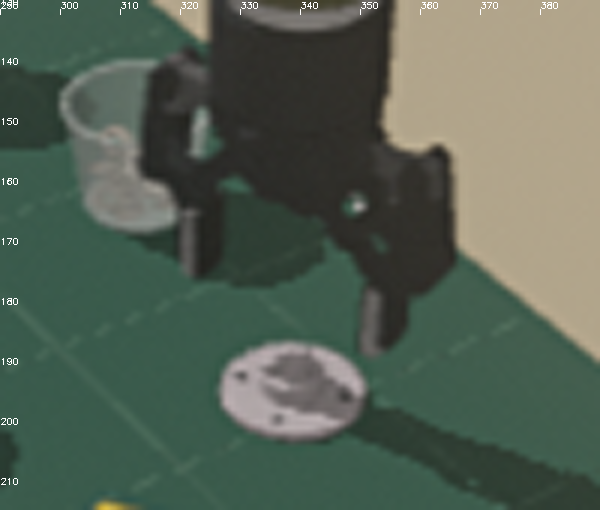

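```bash
python3 -m jog '[[0.3,0.015,-0.0012,0,0],[0.3,0.025,-0.0012,0,0],[0.3,0.0295,-0.0012,0,0],[0.3,0.0295,-0.0012,0,0]]'; python3 -m jog '[[0,0,0,0,0],[-0.2,0,0,0,0],[-0.5,0,0,0,0],[-1,0,0,0,0],[-1,0,0,0,0],[-1,0,0,0,0],[-1,0,0,0,0],[-1,0,0,0,0]]' 40; python3 - <<'E'
from h import *
for n in ("scene",): cv2.imwrite(f"pics/{n}18.png",env.get_image(n)[:,:,::-1])
crop("pics/scene18.png",290,130,100,85,6,"pics/h2.png")
o=env.observe();print(o['position'])
E
```

```text
time_s: 24.15
position: [0.4625, -0.0135, 0.0216]
tool_rot: [[-0.001, 0.939, 0.345], [0.0, 0.345, -0.939], [-1.0, -0.001, -0.0]]
ft_force: [-0.3, 0.4, -0.2]
grip_width: 0.0558
time_s: 24.95
position: [0.4629, -0.0137, 0.0225]
tool_rot: [[0.001, 0.939, 0.345], [-0.0, 0.345, -0.939], [-1.0, 0.001, 0.001]]
ft_force: [-1.7, -0.1, 6.1]
grip_width: 0.0275
[ 0.46284033 -0.01367812  0.02252602]
```

View pics/h2.png

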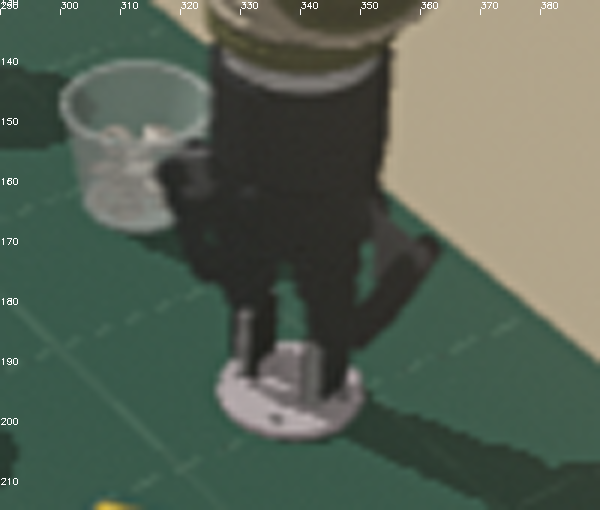

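```bash
python3 -m jog '[[-1,-0.02,0,0,0],[-1,-0.06,0,0,0],[-1,-0.1,0,0,0],[-1,-0.135,0,0,0],[-1,-0.14,0.03,-0.02,0],[-1,-0.14,0.07,-0.046,0],[-1,-0.14,0.11,-0.072,0],[-1,-0.14,0.15,-0.099,0],[-1,-0.14,0.19,-0.125,0],[-1,-0.14,0.22,-0.145,0],[-1,-0.14,0.23,-0.1514,0],[-1,-0.13,0.23,-0.1514,0],[-1,-0.12,0.23,-0.1514,0],[-1,-0.12,0.23,-0.1514,0],[-1,-0.12,0.23,-0.1514,0],[-1,-0.12,0.23,-0.1514,0]]'; python3 - <<'E'
from h import *
for n in ("scene",): cv2.imwrite(f"pics/{n}19.png",env.get_image(n)[:,:,::-1])
crop("pics/scene19.png",290,190,90,95,6,"pics/h3.png")
print(env.observe()['position'],shift(.6265,.2077,.115).round(4))
E
```

```text
time_s: 26.6
position: [0.6264, 0.2072, 0.1424]
tool_rot: [[0.001, 0.939, 0.344], [0.0, 0.344, -0.939], [-1.0, 0.001, 0.0]]
ft_force: [-0.8, 0.4, -1.5]
grip_width: 0.0275
[0.62644214 0.2073209  0.14241176] [ 0.0274  0.0002 -0.0003]
```

View pics/h3.png

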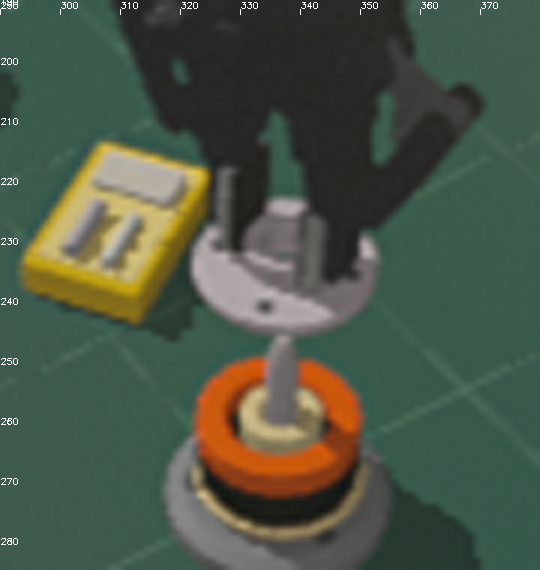

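```bash
python3 -m jog '[[-1,0.01,0,0,0],[-1,0.02,0,0,0],[-1,0.027,0,0,0],[-1,0.032,0,0,0],[-1,0.036,0,0,0],[-1,0.036,0,0,0],[-1,0.036,0,0,0]]';  python3 -m jog '[[-1,0.004,0,0,0],[-1,0.008,0,0,0],[-1,0.012,0,0,0],[-1,0.012,0,0,0],[-1,0.012,0,0,0]]'; python3 - <<'E'
from h import *
for n in ("scene",): cv2.imwrite(f"pics/{n}20.png",env.get_image(n)[:,:,::-1])
crop("pics/scene20.png",290,190,90,95,6,"pics/h4.png")
o=env.observe();print(o['position'],o['ft_force'],o['wrist_torque'])
E
```

```text
time_s: 27.35
position: [0.6265, 0.2079, 0.106]
tool_rot: [[0.0, 0.939, 0.345], [0.0, 0.345, -0.939], [-1.0, 0.0, 0.0]]
ft_force: [-0.3, -0.0, -1.3]
grip_width: 0.0277
time_s: 27.85
position: [0.6264, 0.2078, 0.0937]
tool_rot: [[-0.0, 0.939, 0.345], [-0.0, 0.345, -0.939], [-1.0, -0.0, -0.0]]
ft_force: [-0.4, -0.2, -0.7]
grip_width: 0.0273
[0.62645258 0.20777249 0.09392547] [ 0.64053137 -0.48540391 -1.76644701] [-0.07212551 -0.00701312  0.03180041]
```

View pics/h4.png

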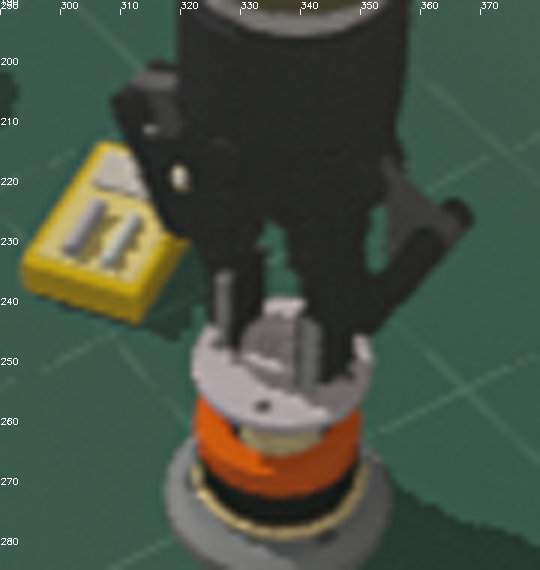

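No contact, arbor is inside the bore. Continue to the seat (TCP ≈ 0.0735).

```bash
python3 -m jog '[[-1,0.006,0,0,0],[-1,0.012,0,0,0],[-1,0.016,0,0,0],[-1,0.0185,0,0,0],[-1,0.0185,0,0,0],[-1,0.0185,0,0,0]]';  python3 -m jog '[[-1,0.001,0,0,0],[-1,0.002,0,0,0],[-1,0.0025,0,0,0],[-1,0.0025,0,0,0],[-1,0.0025,0,0,0]]'
```

```text
time_s: 28.5
position: [0.6265, 0.2078, 0.0754]
tool_rot: [[0.0, 0.939, 0.345], [0.0, 0.345, -0.939], [-1.0, 0.0, 0.0]]
ft_force: [0.0, 0.5, 0.1]
grip_width: 0.0278
time_s: 29.0
position: [0.6265, 0.2078, 0.0736]
tool_rot: [[0.001, 0.939, 0.345], [0.0, 0.345, -0.939], [-1.0, 0.001, 0.0]]
ft_force: [-2.0, -0.7, 5.1]
grip_width: 0.0274
```

```bash
python3 -m jog '[[-1,-0.0005,0,0,0],[-0.2,-0.0005,0,0,0],[0.2,-0.0005,0,0,0],[0.3,-0.0005,0,0,0],[0.3,-0.0005,0,0,0],[0.3,-0.03,0,0,0],[0.3,-0.06,0,0,0],[0.3,-0.08,0,0,0],[0.3,-0.085,0,0,0],[0.3,-0.085,0,0,0],[0.3,-0.085,0,0,0]]'; python3 - <<'E'
from h import *
for n in ("scene",): cv2.imwrite(f"pics/{n}21.png",env.get_image(n)[:,:,::-1])
crop("pics/scene21.png",290,190,90,95,6,"pics/h5.png")
o=env.observe();print(o['position'],o['q'].round(1))
print(shift(.4484,.3007,.05).round(4))
E
```

```text
time_s: 30.1
position: [0.6259, 0.2077, 0.1563]
tool_rot: [[-0.002, 0.939, 0.345], [-0.0, 0.345, -0.939], [-1.0, -0.002, -0.0]]
ft_force: [0.5, -0.4, 0.1]
grip_width: 0.0553
[0.62583946 0.20768497 0.1562179 ] [ 8.1 36.7 63.   0.  80.4 77.9]
[ 0.1067 -0.1342 -0.1484]
```

View pics/h5.png

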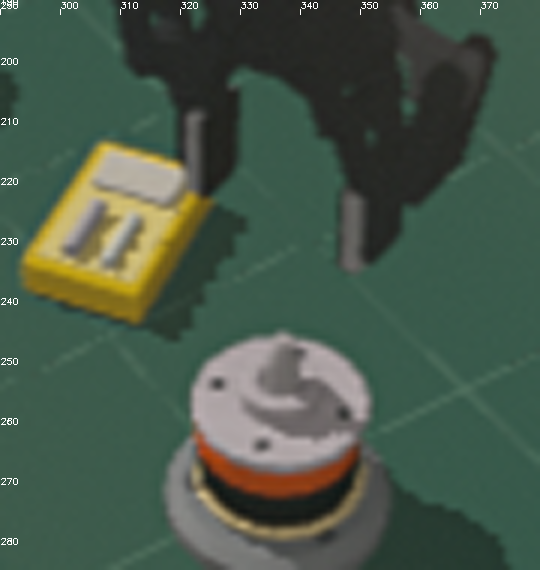

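```bash
python3 -m jog '[[0.3,0,-0.03,-0.033,0],[0.3,0,-0.06,-0.066,0],[0.3,0,-0.09,-0.1,0],[0.3,0,-0.115,-0.128,0],[0.3,0.03,-0.1342,-0.1484,0],[0.3,0.07,-0.1342,-0.1484,0],[0.3,0.1,-0.1342,-0.1484,0],[0.3,0.107,-0.1342,-0.1484,0],[0.3,0.107,-0.1342,-0.1484,0],[0.3,0.107,-0.1342,-0.1484,0],[0.3,0.107,-0.1342,-0.1484,0]]'; python3 - <<'E'
from h import *
for n in ("scene",): cv2.imwrite(f"pics/{n}22.png",env.get_image(n)[:,:,::-1])
crop("pics/scene22.png",370,200,100,85,6,"pics/i1.png")
o=env.observe();print(o['position'],o['q'].round(1))
print(shift(.4484,.3007,.019).round(4))
E
```

```text
time_s: 31.25
position: [0.45, 0.301, 0.0522]
tool_rot: [[0.002, 0.939, 0.344], [0.001, 0.344, -0.939], [-1.0, 0.003, -0.0]]
ft_force: [0.4, -0.1, 0.7]
grip_width: 0.0551
[0.44991463 0.30099892 0.05206312] [21.2 33.4 90.8 -0.  55.6 91.1]
[ 0.0331 -0.0016 -0.0002]
```

View pics/i1.png

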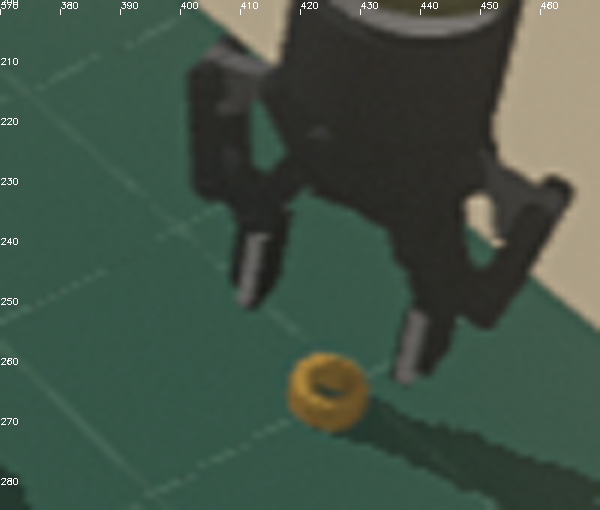

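```bash
python3 -m jog '[[0.3,0.015,-0.001,0,0],[0.3,0.026,-0.001,0,0],[0.3,0.0315,-0.001,0,0],[0.3,0.0315,-0.001,0,0]]'; python3 -m jog '[[0,0,0,0,0],[-0.2,0,0,0,0],[-0.5,0,0,0,0],[-1,0,0,0,0],[-1,0,0,0,0],[-1,0,0,0,0],[-1,0,0,0,0],[-1,0,0,0,0]]' 40; python3 - <<'E'
from h import *
for n in ("scene",): cv2.imwrite(f"pics/{n}23.png",env.get_image(n)[:,:,::-1])
crop("pics/scene23.png",370,200,100,85,6,"pics/i2.png")
o=env.observe();print(o['position'])
E
```

```text
time_s: 31.7
position: [0.4481, 0.3004, 0.0189]
tool_rot: [[-0.001, 0.939, 0.345], [-0.0, 0.345, -0.939], [-1.0, -0.001, 0.0]]
ft_force: [-0.4, 0.9, -0.3]
grip_width: 0.0554
time_s: 32.5
position: [0.4486, 0.3006, 0.02]
tool_rot: [[0.001, 0.939, 0.345], [0.0, 0.345, -0.939], [-1.0, 0.001, -0.0]]
ft_force: [-1.4, -0.7, 5.5]
grip_width: 0.0253
[0.44860627 0.30062192 0.0200501 ]
```

View pics/i2.png

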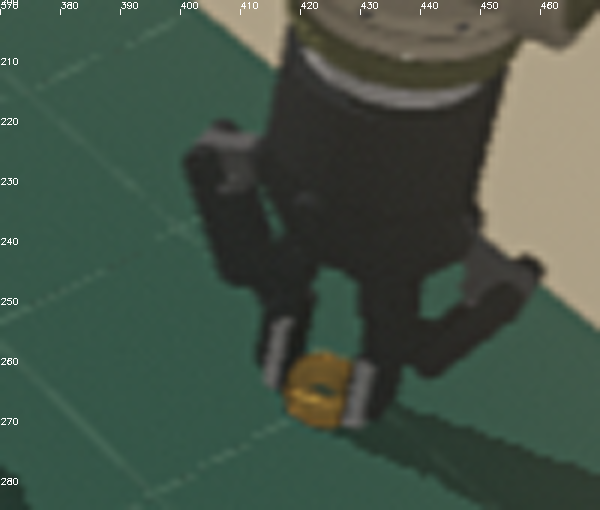

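```bash
python3 -m jog '[[-1,-0.02,0,0,0],[-1,-0.06,0,0,0],[-1,-0.1,0,0,0],[-1,-0.135,0,0,0],[-1,-0.14,0.025,0.027,0],[-1,-0.14,0.055,0.06,0],[-1,-0.14,0.085,0.093,0],[-1,-0.14,0.11,0.121,0],[-1,-0.14,0.13,0.143,0],[-1,-0.13,0.135,0.1486,0],[-1,-0.11,0.135,0.1486,0],[-1,-0.105,0.135,0.1486,0],[-1,-0.105,0.135,0.1486,0],[-1,-0.105,0.135,0.1486,0],[-1,-0.105,0.135,0.1486,0]]'; python3 - <<'E'
from h import *
for n in ("scene",): cv2.imwrite(f"pics/{n}24.png",env.get_image(n)[:,:,::-1])
crop("pics/scene24.png",290,190,90,95,6,"pics/i3.png")
print(env.observe()['position'],shift(.6265,.2077,.108).round(4))
E
```

```text
time_s: 34.05
position: [0.6263, 0.2079, 0.1254]
tool_rot: [[0.002, 0.939, 0.345], [0.0, 0.345, -0.939], [-1.0, 0.002, 0.0]]
ft_force: [0.1, 0.5, -0.5]
grip_width: 0.0253
[0.62632927 0.20782069 0.12529351] [0.0173 0.0001 0.0002]
```

View pics/i3.png

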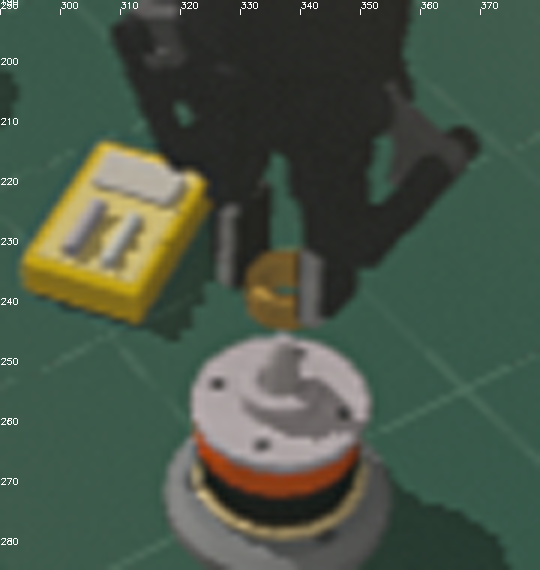

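```bash
python3 -m jog '[[-1,0.008,0,0,0],[-1,0.015,0,0,0],[-1,0.021,0,0,0],[-1,0.021,0,0,0],[-1,0.021,0,0,0]]';  python3 -m jog '[[-1,0.004,0,0,0],[-1,0.008,0,0,0],[-1,0.012,0,0,0],[-1,0.0145,0,0,0],[-1,0.0145,0,0,0],[-1,0.0145,0,0,0]]'; python3 -m jog '[[-1,0.001,0,0,0],[-1,0.002,0,0,0],[-1,0.0025,0,0,0],[-1,0.0025,0,0,0],[-1,0.0025,0,0,0]]'
```

```text
time_s: 34.6
position: [0.6263, 0.2075, 0.1031]
tool_rot: [[-0.0, 0.939, 0.345], [-0.0, 0.345, -0.939], [-1.0, -0.0, -0.0]]
ft_force: [-0.1, 0.3, -0.2]
grip_width: 0.0255
time_s: 35.2
position: [0.6263, 0.2075, 0.0888]
tool_rot: [[0.0, 0.939, 0.345], [0.0, 0.345, -0.939], [-1.0, 0.0, 0.0]]
ft_force: [-0.9, -0.3, -0.1]
grip_width: 0.0254
time_s: 35.7
position: [0.6264, 0.2076, 0.0871]
tool_rot: [[0.001, 0.939, 0.345], [0.0, 0.345, -0.939], [-1.0, 0.001, 0.0]]
ft_force: [-1.9, -0.4, 6.3]
grip_width: 0.025
```

Seated at 0.0871 (expected 0.087). Release and retreat clear.

```bash
python3 -m jog '[[-1,-0.0005,0,0,0],[-0.4,-0.0005,0,0,0],[0,-0.0005,0,0,0],[0.2,-0.0005,0,0,0],[0.2,-0.0005,0,0,0],[0.2,-0.03,0,0,0],[0.2,-0.07,0,0,0],[0.2,-0.1,0,0,0],[0.2,-0.12,-0.04,0,0],[0.2,-0.12,-0.08,0,0],[0.2,-0.12,-0.12,0,0],[0.2,-0.12,-0.16,0,0],[0.2,-0.12,-0.2,0,0],[0.2,-0.12,-0.2,0,0],[0.2,-0.12,-0.2,0,0],[0.2,-0.12,-0.2,0,0]]'; python3 - <<'E'
from h import *
for n in ("scene","top"): cv2.imwrite(f"pics/{n}25.png",env.get_image(n)[:,:,::-1])
crop("pics/scene25.png",290,200,90,95,6,"pics/j1.png")
crop("pics/top25.png",205,120,90,90,6,"pics/j2.png")
E
```

```text
time_s: 37.3
position: [0.4395, 0.1387, 0.2065]
tool_rot: [[0.001, 0.939, 0.345], [0.0, 0.345, -0.939], [-1.0, 0.001, 0.0]]
ft_force: [-0.0, -0.4, -0.5]
grip_width: 0.0515
```

View pics/j1.png

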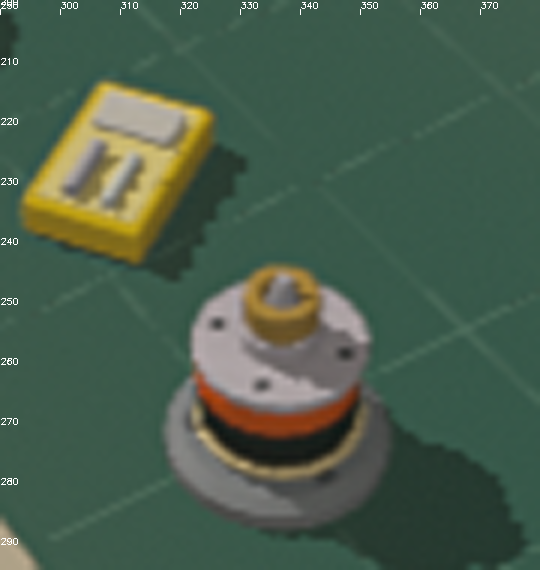

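View pics/j2.png

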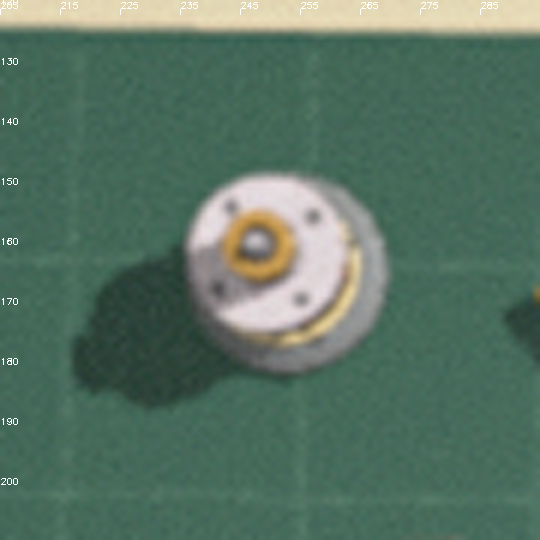

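View pics/scene25.png

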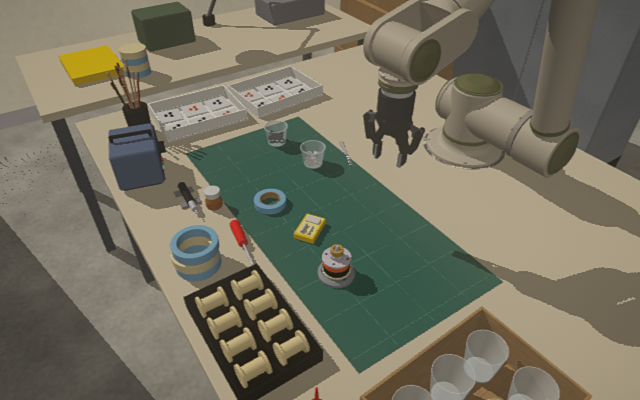

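The stack is complete and level: the collar is at about (337, 250) in the scene view with the nose showing, the disc, tyres and hub flange are nested below it, and both cups are unmoved at (276, 134) and (313, 154). The gripper is clear of everything, so I'm handing it in.

```bash
python3 - <<'E'
from rig import env
print(env.close_job())
E
```

```text
the job is handed in; nothing more can be done
None
```

The guide roller is built on the arbor in the order you asked, and I handed the job in at about 37 s of the 131 s allowed. From the bottom up: hub, black tyre, orange tyre, end flange, collar.

- **Seating:** Each part was lowered in steps until the wrist felt contact at 5–15 N. Contact came within 0.1 mm of the height worked out for that part being fully home (hub 47.8 mm, black tyre 39.2, orange tyre 50.9, end flange 73.6, collar 87.1, all tool heights).
- **Last pictures:** Both cameras show the stack level, with the arbor's nose showing out of the collar. The two cups stand where they were in the scene view, and the open gripper is well clear.
- **Disagreements:** The two cameras differed by about 1 pixel (roughly 2 mm) throughout. The held hub also looked about 1 pixel higher than the tool pose predicted. Neither mattered, since every part went on within its clearance. There was a small sideways force, up to 6 N, as the hub seated.

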